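Seat the roll arm in the packing-bench stand and clamp it

TASK

Take the square steel roll arm off its plywood rest and slide its plain end into the square tube of the bench stand, pushing gently until it is fully home against the stop hidden inside; how deep the stop sits is different every time, so go by feel and do not ram it. Then swing the clamp lever on top of the tube all the way over, away from the mouth of the tube. Let go of everything, and leave the other things on the bench where they are.

Things in the scene. Friction and masses are not known exactly. Their poses are not given: they have to be found in the camera images.
- bar_grip (a point): the roll arm, a square steel bar 20 x 20 mm, 260 mm long, about 0.35 kg, with a round end plate (50 mm across) on one end; the other end is plain, its last 8 mm narrowed to 15 x 15. Point: on the centre line at the balance point, 165 mm from the plain end: grip here. x points to the plain end, z up. A 30 x 30 mm shoulder plate spans 16 to 20 mm ahead (+x) of this point and stays outside the tube
- bar_tip (a point): middle of the roll arm's plain end face, 165 mm along x from bar_grip; same axes
- rest: fixed plywood rest that carries the roll arm level, its centre line 32 mm above the bench. It touches the bar only 47 to 63 mm from bar_grip on the end-plate side and 97 to 113 mm on the plain-end side; side lips up to 30 mm above the bench. Origin: centre of its underside, x along the bar
- mouth (a point): centre of the open mouth of the stand's square tube, 65 mm above the bench. x points level into the tube along its centre line, z up. Bore 23 x 23 mm; around the mouth four sloping lips form a funnel that stands out 14 mm and widens to about 36 mm. Outside, the tube is 35 mm square, 150 mm long, closed at the far end
- socket: the fixed stand that carries the tube, origin on the bench under the mouth, x along the tube. The stop hidden inside the tube sits 60 to 120 mm from the mouth, differently each time. The bar drags with a few newtons at most as it slides; a clear, stiff rise in resistance is the stop. Never press it there with more than 30 N
- clamp_tip (a point): centre of the 26 mm black ball on the end of the clamp lever, a 10 mm rod 70 mm long from pivot to ball. The pivot lies above the tube's centre line, 105 mm from the mouth and 104.5 mm above the bench, on a 70 x 50 x 25 mm block. Site axes turn with the lever
- clamp (a joint): clamp lever angle, rad: 0 = leaning 0.6 from upright towards the mouth; 1.2 = fully over, leaning 0.6 away from the mouth (end stop). The ball travels from about 65 to 145 mm past the mouth, 162 mm above the bench at both ends, 175 midway. It turns with about 1 N at the ball and stays where it is left
- rod: plain round steel rod 18 mm thick, 200 mm long, lying on the bench; not the part wanted; origin at its underside
- bar_end: short square steel offcut 20 x 20 x 80 mm lying on the bench; not the part wanted; origin at the centre of its underside
Mind the look-alikes: they are no part of the job. Of the things like the socket, leave any that is orange; of the rest the smaller one is meant.

How it is judged:
On the way, in this order (a step that is already met when the one before it is completed fails the run):
1. the roll arm is slid home against the hidden stop while the clamp lever is still open (x of bar_tip in the frame of stop between -0.003 and 0.003 m and y of bar_tip in the frame of stop between -0.008 and 0.008 m and z of bar_tip in the frame of stop between -0.008 and 0.008 m and value of joint clamp below 0.4 rad), for 0.2 s.
2. the clamp lever is swung fully over (value of joint clamp above 1 rad), for 0.2 s.
At the end, for the whole second after the job is handed in: the roll arm rests in the tube with its plain end within 3 mm of the hidden stop, at rest and released, and the clamp lever is over past 1.0 rad (x of bar_tip in the frame of stop between -0.003 and 0.003 m and y of bar_tip in the frame of stop between -0.008 and 0.008 m and z of bar_tip in the frame of stop between -0.008 and 0.008 m and value of joint clamp above 1 rad and linear speed of roll_arm below 0.02 m/s and contact force between the fingers and roll_arm below 0.1 N); the robot touches nothing.
It fails at once if the roll arm was rammed: pressed with more than 30 N against the stop (contact force between roll_arm and stop above 30 N).
It fails at once if another thing on the bench was moved more than 30 mm (distance of any of tape_roll, carton, mug, jar, screwdriver, rod, bar_end from where it was at the start of the episode above 0.03 m).
It also fails if it takes over 58 s, if anything falls off the work surface, if the arm or the gripper's body presses on something with over 40 N, if the wrist force passes 120 N, or if a joint passes its speed limit or range.

ROBOT

A 6-joint arm with a two-finger parallel gripper is mounted at the origin on the work surface. World frame = base frame: x ahead of the robot, y to its left, z up, the work surface at z = 0. Lengths are in m, angles in rad, forces in N, time in s.
With the tool pointing down it reaches from about 0.375 to 0.925 m from the base axis. Payload 5.7 kg.
Tool frame: the origin (TCP) lies on the centre line of the jaws, within the pads' length; the fingertips stand 17 mm ahead of it and the grasp point (between the pads) lies 2 mm behind it; z points along the fingers, x is the direction in which the jaws open and shut, and the axes are right-handed (so a half turn about z gives the same grasp; the last joint's range is limited). The gripper opens to 85 mm and grips with 20 to 120 N. Pads are 22 mm wide; open, the fingers measure 114 mm over their backs; the gripper's body (76 mm by 85 mm) begins 54 mm behind the grasp point. The pads swing forward as they close: fully open they stand 13 mm farther back than shut.
Start: joints at [-0.115, 0.359, 1.51, -0, 1.272, -0.115], TCP at [0.6, -0, 0.248] pointing down, gripper open.
Joint ranges: [-2.97, 2.97], [-1.01, 2.36], [0.21, 2.38], [-0.96, 4.11], [0.2, 2.71], [-2.98, 2.98]. Speed limits (rad/s): [2.39, 2.39, 3.14, 3.14, 3.14, 3.14].

INTERFACE

Orientations are given as a 3x3 rotation matrix whose columns are the frame's x, y, z axes.
In Python, from rig import read_state, capture, camera_params, finish_job gives the robot as it stands. The module is installed in compiled form; this text tells all that it offers.
- The arm moves only by the tool arm_command, never from a script. Its argument "moves" is a list of rows, each a list of 7 numbers: the shift along the tool's x, y, z in cm, then the turn, a rotation vector about the tool's x, y, z in degrees, then the closure, from 0 (fully open) to 1 (shut). In form: [[x, y, z, rx, ry, rz, hand], ...]. A call has 1 to 8 rows; each row is the pose to reach, as a shift and turn from the pose measured when the call began, along the tool's axes at that moment; what a row does not reach only later rows make up. A row lasts 1/12 s, in which the tool goes at most 41.7 mm and 7.16 degrees, less where a joint would pass 70% of its speed; a pose out of reach is approached as far as the arm can. A call with a gripper value outside its range is refused whole. The fingers move at their own pace and stop on an object; "force" is the grip in N (left out, the last holds). Time passes only in rows, so rows that repeat a pose let the fingers close. It gives the time, the measured TCP pose, the force and the opening at its end, in the units of the state.
- read_state(): the state, without advancing time (a new reading comes with each control period).
- capture(name): name is "scene" or "side" or "wrist"; returns the picture (384x512x3 uint8, red, green, blue); there is no depth.
- camera_params(name): a dict with "K" (3x3 intrinsics, pixels), "dist_coeffs" ([k1, k2, p1, p2, k3] as OpenCV has them; the pictures are not rectified), "extrinsics" (4x4, takes a point from camera to world coordinates). Camera axes: x right, y down, z forward; pixel columns grow to the right and rows downward; lengths in m; the calibration is good to about 2 mm. A picture is of the moment at which its call begins: read the wrist's pose just before it. camera_params takes no time and is no camera call; for the wrist camera it gives the pose at the moment of the call.
- finish_job(): hands the job in, once; it reports no verdict.
The state is a dict: "clock": time; "joints": joint angles; "qvel": joint speeds; "joint_torque": joint torques, N m; "position": TCP position; "eef_rot": TCP orientation; "wrist_force": force on the tool from outside, world axes, zero at the start; "wrist_torque": the same for the moment, N m; "width": opening from 0.0 (shut) to 1.0 (fully open).
Only numpy, scipy, OpenCV 4.12 (cv2) and the standard library are available. Lean on these libraries where they do the work, as an engineer would, in place of code of your own. Each camera call takes 0.05 s, during which the arm holds its last target. There are 200 camera calls.

## Working session

There is one attempt and no reset: what is moved stays moved. The work goes in short steps, Python scripts to look and compute and a tool call to move; the robot and the scene stay as the last step left them, time stands still between calls to the robot, and variables do not carry over. Pictures are saved under pics/ and viewed, about 8 in all and at most 12, crops included, and the job is handed in when it is done.

Besides the shell and the picture viewer there is one more tool, called after ">>>" as name(argument=value, ...), one argument or row to a line, values as JSON. arm_command: Moves the arm, as the interface text tells. Its arguments: {"type":"object","properties":{"moves":{"type":"array","items":{"type":"array","items":{"type":"number"}}},"force":{"type":"number"}},"required":["moves"]}

```bash
mkdir -p pics; cat > h.py <<'E'
import numpy as np, cv2
from rig import *
def save(n,f):
    im=capture(n); cv2.imwrite('pics/'+f,im[:,:,::-1]); return im
def ray(n,uv,P=None):
    P=P or camera_params(n); K=np.array(P['K']);d=np.array(P['dist_coeffs']);T=np.array(P['extrinsics'])
    p=cv2.undistortPoints(np.array([[uv]],float),K,d)[0,0]
    r=T[:3,:3]@np.array([p[0],p[1],1]); return T[:3,3],r/np.linalg.norm(r)
def plane(n,uv,z,P=None):
    o,r=ray(n,uv,P); return o+r*(z-o[2])/r[2]
def proj(n,X,P=None):
    P=P or camera_params(n); T=np.linalg.inv(np.array(P['extrinsics']))
    return cv2.projectPoints(np.array(X,float).reshape(-1,3),cv2.Rodrigues(T[:3,:3])[0],T[:3,3],np.array(P['K']),np.array(P['dist_coeffs']))[0][:,0]
def tri(a,b):
    (o1,r1),(o2,r2)=a,b
    s=np.linalg.lstsq(np.c_[r1,-r2],o2-o1,rcond=None)[0]
    p,q=o1+s[0]*r1,o2+s[1]*r2; return (p+q)/2,np.linalg.norm(p-q)
E
python3 - <<'E'
from h import *
a=save('scene','scene0.png'); b=save('side','side0.png')
for n in('scene','side'): print(n,np.round(camera_params(n)['extrinsics'],3).tolist(),np.round(camera_params(n)['K'],0).tolist())
print(read_state())
E
```

```text
scene [[-0.206, 0.72, -0.663, 1.375], [0.979, 0.154, -0.137, 0.177], [0.004, -0.677, -0.736, 1.064], [0.0, 0.0, 0.0, 1.0]] [[499.0, 0.0, 265.0], [0.0, 499.0, 202.0], [0.0, 0.0, 1.0]]
side [[0.922, -0.296, 0.249, 0.141], [-0.387, -0.696, 0.605, -0.919], [-0.005, -0.655, -0.756, 1.271], [0.0, 0.0, 0.0, 1.0]] [[466.0, 0.0, 259.0], [0.0, 466.0, 182.0], [0.0, 0.0, 1.0]]
{'clock': 0.1, 'joints': array([-1.15110026e-01,  3.59413762e-01,  1.51130139e+00, -3.40344744e-05,
        1.27247762e+00, -1.15101023e-01]), 'qvel': array([-0.00081287, -0.00143987, -0.00413072,  0.00088315,  0.00052801,
       -0.00026268]), 'joint_torque': array([ 5.04615236e-04, -5.28650415e+01, -2.79350227e+01, -1.37166940e-04,
        4.90131526e-03,  3.56782721e-05]), 'position': array([5.99437483e-01, 3.97078284e-05, 2.47557727e-01]), 'eef_rot': array([[ 9.99998731e-01,  9.05814108e-07, -1.59326251e-03],
       [ 1.14714206e-06, -9.99999989e-01,  1.51466883e-04],
       [-1.59326235e-03, -1.51468518e-04, -9.99998719e-01]]), 'wrist_force': array([-0.03068005,  0.68980636,  0.24488956]), 'wrist_torque': array([ 0.01568925, -0.0352385 ,  0.01187768]), 'width': 0.997681475350979}
```

View pics/scene0.png

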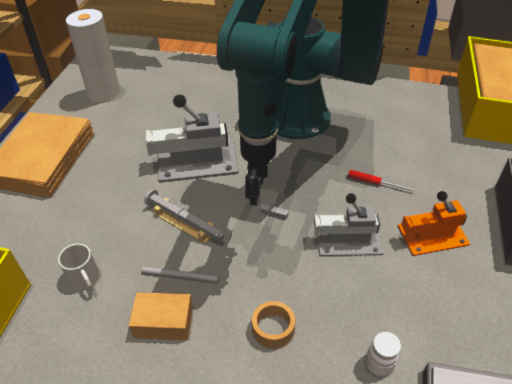

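View pics/side0.png

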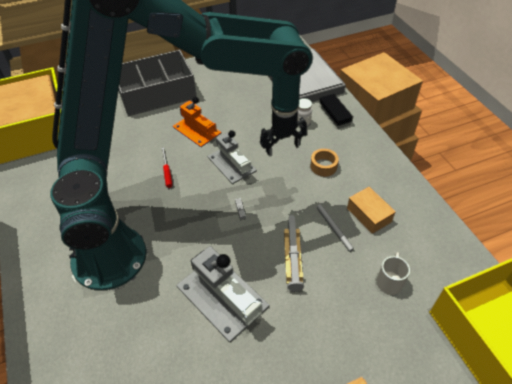

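Stand candidates in the scene view are the large grey (190,145), small grey (348,228) and orange (435,225); orange is out, so I take the small grey. Bar candidates are the bar on its rest (185,217), the round rod (180,275) and the offcut (275,212); I take the bar on the rest. I'll check both in close crops.

```bash
python3 - <<'E'
import cv2,numpy as np
a=cv2.imread('pics/scene0.png');b=cv2.imread('pics/side0.png')
f=lambda i,x,y,w,h,s:cv2.resize(i[y:y+h,x:x+w],None,fx=s,fy=s,interpolation=cv2.INTER_CUBIC)
o=np.vstack([np.hstack([f(a,135,180,100,75,4),f(a,300,185,100,75,4)]),np.hstack([f(b,260,205,100,75*1+25,3)[:300],np.zeros((300,100,3),np.uint8),f(b,190,120,100,75,4)])])
cv2.imwrite('pics/crop1.png',o)
E
```

```text
(no output)
```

View pics/crop1.png

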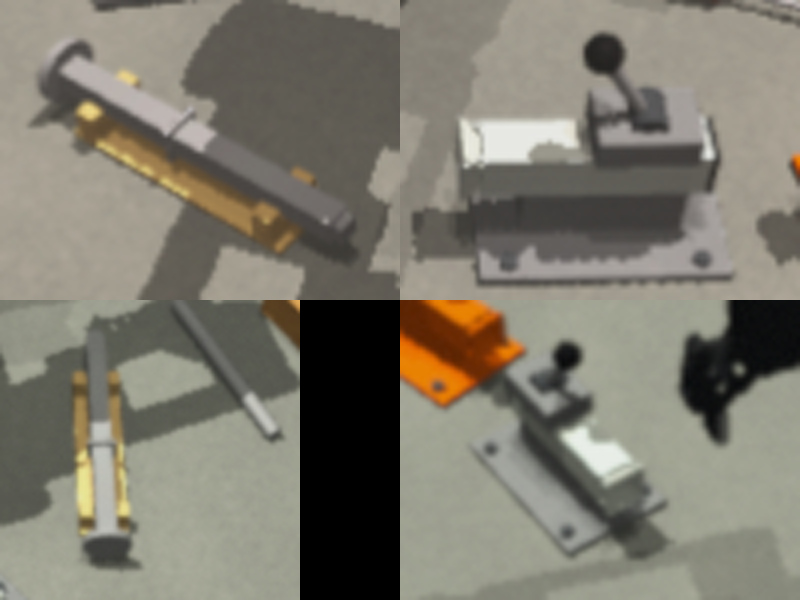

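Crop 1: the bar's end plate is at scene (150,198), the shoulder plate at (180,210) and the plain end at (221,235). On the small grey stand the mouth faces left at (316,222), the block is at right, and the lever ball at (351,198) leans towards the mouth, so it is open.

```bash
python3 - <<'E'
from h import *
S=lambda u,v,ox,oy:(ox+u/4-.4,oy+v/4-.4)
pr=lambda n,p:print(n,np.round(p,4))
A=plane('scene',S(75,72,135,180),.042);B=plane('scene',S(328,210,135,180),.042);C=plane('scene',S(182,124,135,180),.044)
pr('endplate side',A);pr('tip',B);pr('shoulder',C);d=B-A;print(np.degrees(np.arctan2(d[1],d[0])),np.linalg.norm(d))
# side cam: shoulder and ends
pr('side shoulder',plane('side',(260+102/3,205+142/3),.044)); pr('side tip',plane('side',(260+96/3,205+35/3),.042)); pr('side base',plane('side',(260+104/3,205+230/3),.042))
# socket
for q in [(480,278),(730,275)]: pr('plate',plane('scene',S(q[0]-400,q[1],300,185),.005))
for q in [(463,120),(470,162),(578,122),(590,162),(705,162)]: pr('tubetop',plane('scene',S(q[0]-400,q[1],300,185),.0825))
b,e=tri(ray('scene',S(204,53,300,185)),ray('side',S(167,55,190,120)));pr('ball',b);print(e)
for q in [(70,145),(170,250),(262,200)]: pr('side plate',plane('side',S(q[0],q[1],190,120),.005))
E
```

```text
endplate side [ 0.503  -0.3251  0.042 ]
tip [ 0.586  -0.1168  0.042 ]
shoulder [ 0.5355 -0.2346  0.044 ]
68.28468728049178 0.2242375650455275
side shoulder [ 0.5337 -0.2409  0.044 ]
side tip [ 0.5873 -0.1136  0.042 ]
side base [ 0.4925 -0.3319  0.042 ]
plate [0.5729 0.1583 0.005 ]
plate [0.5363 0.3208 0.005 ]
tubetop [0.5064 0.1314 0.0825]
tubetop [0.541  0.1408 0.0825]
tubetop [0.4924 0.2055 0.0825]
tubetop [0.5249 0.2165 0.0825]
tubetop [0.5095 0.2895 0.0825]
ball [0.5041 0.2133 0.1628]
0.00036711917799955315
side plate [0.4279 0.2946 0.005 ]
side plate [0.4688 0.1345 0.005 ]
side plate [0.5681 0.1584 0.005 ]
```

>>> arm_command(
  moves=[
    [-1,3.5,0,0,0,3,0],
    [-2,7,0.5,0,0,6,0],
    [-3,10.5,1,0,0,9,0],
    [-4,14,2,0,0,12,0],
    [-5,17.5,3,0,0,15,0],
    [-6,21,4,0,0,18.5,0],
    [-7.2,25.6,5,0,0,21.7,0],
    [-7.2,25.6,5,0,0,21.7,0],
  ],
)

```text
clock: 0.77
position: [0.525, -0.2611, 0.1958]
eef_rot: [[0.927, -0.375, -0.004], [-0.375, -0.927, -0.001], [-0.003, 0.003, -1.0]]
wrist_force: [-0.4, 0.9, 1.1]
width: 1.0
```

```bash
python3 - <<'E'
from h import *
P=camera_params('wrist');a=save('wrist','w0.png');s=read_state()
import pickle;pickle.dump(P,open('w0.pkl','wb'))
print(s['position'],s['eef_rot'],s['wrist_force'],np.round(P['extrinsics'],3))
E
```

```text
[ 0.52548687 -0.25983435  0.19608003] [[ 9.27482000e-01 -3.73847135e-01 -3.93188042e-03]
 [-3.73850712e-01 -9.27488873e-01 -1.90421608e-04]
 [-3.57558677e-03  1.64654891e-03 -9.99992252e-01]] [ 0.06545524 -0.35847397 -0.64302592] [[ 0.927 -0.354 -0.124  0.556]
 [-0.375 -0.878 -0.297 -0.183]
 [-0.004  0.322 -0.947  0.32 ]
 [ 0.     0.     0.     1.   ]]
```

View pics/w0.png

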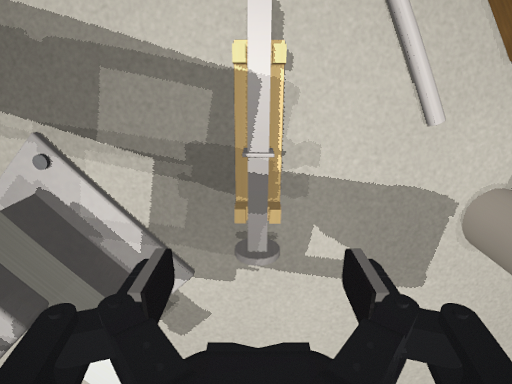

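Wrist view: the bar runs straight up the picture, with the end plate at (257,250), the shoulder at (260,154) and the plain end beyond the top edge.

```bash
python3 - <<'E'
from h import *
import pickle;P=pickle.load(open('w0.pkl','rb'))
im=cv2.imread('pics/w0.png');g=cv2.cvtColor(im,6).astype(int)
for v in (20,30,170,190,215,230): print(v,g[v,236:286].tolist()) if v in(20,190) else 0
a=plane('wrist',(257.5,232),.042,P);b=plane('wrist',(260,10),.042,P);c=plane('wrist',(260,153),.046,P)
print(a,b,c,np.degrees(np.arctan2(*(b-a)[[1,0]])))
u=(b-a)/np.linalg.norm(b-a);print('grip',c-.018*u, 'yaw tool y',np.degrees(np.arctan2(.92749,.37385)))
# grip perpendicular from line a-b
l=a+u*np.dot(c-a,u)-.018*u;print(l)
E
```

```text
20 [188, 188, 187, 184, 182, 182, 183, 188, 189, 179, 174, 200, 231, 229, 228, 229, 228, 228, 228, 228, 228, 228, 228, 228, 227, 227, 227, 227, 227, 227, 227, 227, 227, 228, 232, 165, 128, 131, 134, 134, 134, 132, 132, 132, 130, 126, 144, 180, 178, 183]
190 [122, 128, 129, 129, 128, 128, 127, 127, 129, 129, 131, 125, 112, 107, 108, 106, 108, 107, 107, 108, 108, 107, 107, 108, 107, 107, 108, 106, 107, 106, 106, 110, 119, 123, 123, 122, 123, 124, 124, 125, 126, 125, 148, 166, 141, 119, 121, 122, 121, 121]
[ 0.50265292 -0.31154946  0.042     ] [ 0.58136216 -0.12275666  0.042     ] [ 0.53619525 -0.23498749  0.046     ] 67.36835128958063
grip [ 0.52926875 -0.25160145  0.046     ] yaw tool y 68.0467639424398
[ 0.52788606 -0.25102499  0.042     ]
```

>>> arm_command(
  moves=[
    [0,-0.4,3,0,0,0,0],
    [0,-0.86,6,0,0,0,0],
    [0,-0.86,9,0,0,0,0.2],
    [0,-0.86,12,0,0,0,0.3],
    [0,-0.86,14,0,0,0,0.4],
    [0,-0.86,15.5,0,0,0,0.4],
    [0,-0.86,16.2,0,0,0,0.4],
    [0,-0.86,16.2,0,0,0,0.4],
  ],
  force=50,
)

```text
clock: 1.48
position: [0.5272, -0.2503, 0.0325]
eef_rot: [[0.928, -0.373, -0.007], [-0.373, -0.928, 0.002], [-0.007, 0.001, -1.0]]
wrist_force: [-0.9, 0.3, 0.0]
width: 0.595
```

```bash
python3 - <<'E'
from h import *
P=camera_params('wrist');a=save('wrist','w1.png');s=read_state()
print(s['position'],s['eef_rot'],s['wrist_force'],s['width'])
E
```

```text
[ 0.5280228  -0.25090855  0.03375503] [[ 9.27824251e-01 -3.72983867e-01 -5.01946157e-03]
 [-3.72984982e-01 -9.27837079e-01  7.47238627e-04]
 [-4.93595051e-03  1.17887766e-03 -9.99987123e-01]] [ 0.66556594 -0.49523118  0.13849813] 0.5992970349169351
```

View pics/w1.png

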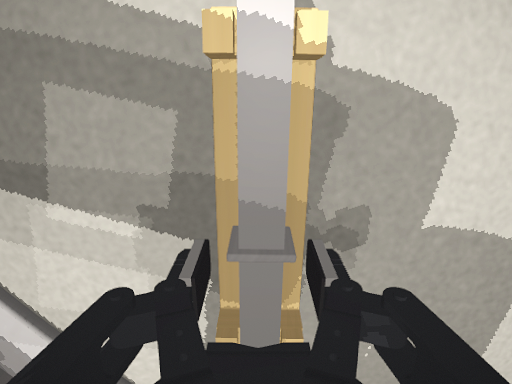

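```bash
python3 - <<'E'
from h import *
s=read_state();p,R=s['position'],s['eef_rot'];P=camera_params('wrist')
T=lambda x,y,z:p+R@np.array([x,y,z])
for v in (255,261): 
  q=plane('wrist',(262,v),.047,P);print(v,R.T@(q-p))
q=plane('wrist',(262,100),.042,P);print(R.T@(q-p))
for z in(.017,0,-.013): print(proj('wrist',[T(-.025,-.011,z),T(.025,-.011,z),T(.025,.011,z)],P).round())
E
```

```text
255 [ 0.0008815  -0.01735401 -0.01326995]
261 [ 0.00089679 -0.01439611 -0.01326654]
[ 0.00064985 -0.08059739 -0.0083433 ]
[[212. 236.]
 [307. 236.]
 [304. 271.]]
[[207. 252.]
 [312. 252.]
 [309. 290.]]
[[203. 267.]
 [317. 267.]
 [314. 308.]]
```

Wrist view 2: the fingers straddle the bar, and the shoulder's near edge at (262,258) is about 16 mm ahead of the TCP, so the grip point is right. Closing.

>>> arm_command(
  moves=[
    [0,0,0,0,0,0,0.7],
    [0,0,0,0,0,0,0.9],
    [0,0,0,0,0,0,0.9],
    [0,0,0,0,0,0,0.9],
    [0,0,0,0,0,0,0.9],
    [0,0,-1,0,0,0,0.9],
    [0,0,-3,0,0,0,0.9],
    [0,0,-5,0,0,0,0.9],
  ],
  force=80,
)

```text
clock: 2.2
position: [0.5273, -0.2504, 0.0842]
eef_rot: [[0.928, -0.373, -0.007], [-0.373, -0.928, 0.002], [-0.007, 0.001, -1.0]]
wrist_force: [0.7, -0.9, -2.6]
width: 0.22
```

>>> arm_command(
  moves=[
    [-0.2,-2,-2,0,0,-4,0.9],
    [-0.5,-4.5,-4,0,0,-9,0.9],
    [-0.9,-7,-5,0,0,-14,0.9],
    [-1.3,-10,-5,0,0,-19,0.9],
    [-1.7,-13,-5,0,0,-25,0.9],
    [-2.2,-16,-5,0,0,-30,0.9],
    [-2.7,-18.4,-5,0,0,-34.9,0.9],
    [-2.7,-18.4,-5,0,0,-34.9,0.9],
  ],
)

```text
clock: 2.87
position: [0.5713, -0.0654, 0.135]
eef_rot: [[0.973, 0.232, -0.007], [0.232, -0.973, 0.004], [-0.006, -0.005, -1.0]]
wrist_force: [-0.6, -0.3, -2.9]
width: 0.217
```

```bash
python3 - <<'E'
from h import *
import pickle
P=camera_params('wrist');a=save('wrist','w2.png');s=read_state();save('scene','scene2.png');save('side','side2.png')
pickle.dump((P,s),open('w2.pkl','wb'))
print(s['position'],s['eef_rot'],s['wrist_force'],s['width'])
E
```

```text
[ 0.57111336 -0.06749111  0.13488066] [[ 0.97359659  0.2281689  -0.00697388]
 [ 0.22818913 -0.97361424  0.00224591]
 [-0.00627742 -0.00377797 -0.99997316]] [-0.35496853 -0.58136544 -3.23645038] 0.22071349399843065
```

View pics/w2.png

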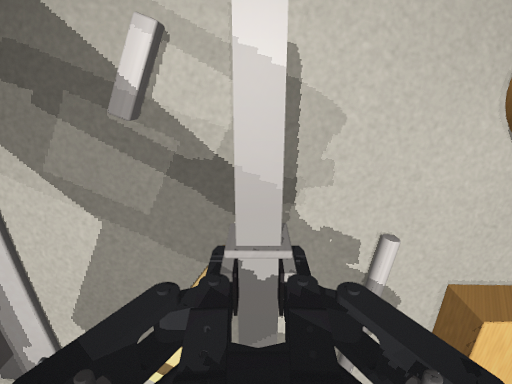

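Wrist view 3: the bar is held straight and the shoulder is clear of the pads. The offcut (135,65) and rod (385,260) are untouched. The tube is out of this view. I'll lower to tube height and compare bar and mouth in the fixed cameras.

>>> arm_command(
  moves=[
    [0,0,2,0,0,0,0.9],
    [0,0,4,0,0,0,0.9],
    [0,0,6,0,0,0,0.9],
    [0,0,6.8,0,0,0,0.9],
    [0,0,6.8,0,0,0,0.9],
  ],
)

```text
clock: 3.43
position: [0.5688, -0.0705, 0.0649]
eef_rot: [[0.975, 0.223, -0.011], [0.223, -0.975, 0.002], [-0.01, -0.005, -1.0]]
wrist_force: [-0.2, 0.2, -3.1]
width: 0.212
```

```bash
python3 - <<'E'
from h import *
import pickle
a=save('scene','scene3.png')[:,:,::-1];b=save('side','side3.png')[:,:,::-1];s=read_state()
pickle.dump(s,open('s3.pkl','wb'))
print(s['position'],s['eef_rot'],s['wrist_force'],s['width'])
p,R=s['position'],s['eef_rot']
for n in('scene','side'): print(n,proj(n,[p+R@[0,-.165,0.0016]]+[[.521,.150,.065]]).round(1).tolist())
f=lambda i,x,y,w,h,s:cv2.resize(i[y:y+h,x:x+w],None,fx=s,fy=s,interpolation=cv2.INTER_CUBIC)
cv2.imwrite('pics/crop3.png',np.hstack([f(a,270,190,80,100,5),f(b,200,125,80,100,5)]))
E
```

```text
[ 0.57071364 -0.07057193  0.06704394] [[ 0.97469944  0.22341008 -0.00699541]
 [ 0.22342363 -0.97472069  0.00121061]
 [-0.0065481  -0.00274292 -0.9999748 ]] [-0.17470966 -0.58133394 -2.11021215] 0.21332423789467722
scene [[297.8, 224.0], [321.1, 224.2]]
side [[253.2, 173.9], [243.5, 163.6]]
```

View pics/crop3.png

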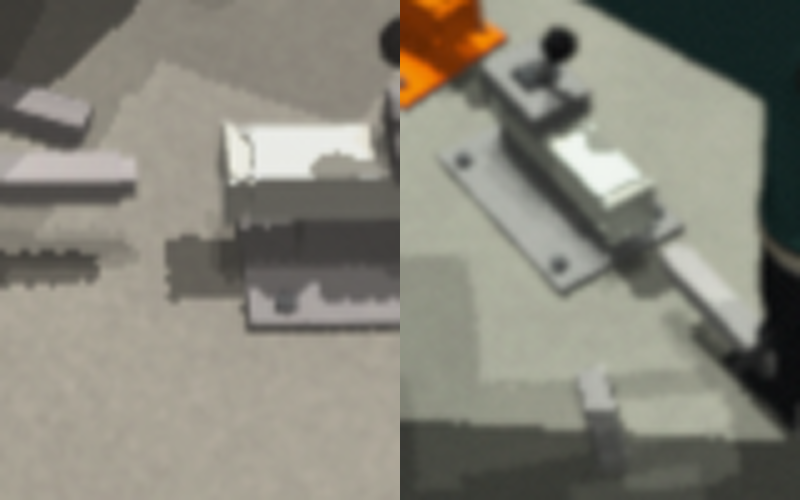

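Crop 3: in the scene view the bar tip ends at (297,226), level with and parallel to the tube, whose funnel starts at (315,222). The side view also shows the bar heading for the mouth (252,166). I'll measure the lateral offset from edge profiles.

```bash
python3 - <<'E'
import cv2
a=cv2.cvtColor(cv2.imread('pics/scene3.png'),6);b=cv2.cvtColor(cv2.imread('pics/side3.png'),6)
print('scene rows 210-236')
for u in (275,285,294,316,318,321,325,330,335,342): print(u,a[210:238,u].tolist())
print('side rows by cols; u 225-275')
for v in (148,152,156,160,163,166,170,174,178,182,186,190): print(v,b[v,222:276].tolist())
E
```

```text
scene rows 210-236
275 [166, 156, 122, 79, 71, 71, 76, 102, 150, 162, 174, 191, 194, 195, 194, 180, 126, 81, 76, 78, 86, 113, 136, 141, 141, 138, 130, 125]
285 [162, 162, 166, 167, 153, 102, 77, 73, 78, 110, 165, 189, 191, 190, 190, 176, 125, 82, 75, 78, 99, 142, 158, 158, 159, 156, 146, 137]
294 [157, 156, 157, 161, 162, 160, 159, 157, 160, 161, 165, 178, 191, 191, 189, 171, 107, 79, 78, 99, 138, 156, 157, 157, 157, 154, 147, 141]
316 [158, 154, 155, 158, 177, 214, 228, 230, 230, 230, 229, 228, 228, 224, 200, 178, 189, 109, 92, 94, 93, 94, 94, 94, 98, 109, 113, 102]
318 [159, 156, 154, 155, 164, 187, 194, 182, 223, 231, 232, 232, 232, 231, 228, 203, 122, 94, 92, 93, 94, 95, 99, 108, 111, 103, 69, 65]
321 [157, 159, 158, 158, 174, 211, 231, 233, 232, 230, 231, 230, 230, 230, 228, 203, 125, 98, 96, 95, 95, 96, 97, 100, 96, 70, 64, 64]
325 [141, 156, 159, 159, 175, 211, 232, 234, 233, 233, 233, 233, 233, 233, 227, 187, 110, 96, 97, 97, 96, 96, 97, 101, 96, 69, 65, 65]
330 [134, 138, 153, 159, 174, 213, 232, 234, 233, 234, 234, 233, 233, 232, 227, 187, 110, 96, 97, 96, 96, 96, 96, 88, 6
[... 2771 characters left out ...]
156, 155, 161, 162, 146, 112, 98, 97, 97, 97, 97, 101, 107, 110, 100, 92, 111, 154, 189, 206, 209, 210, 209, 204, 195, 182, 175, 174, 172, 162, 120, 54, 17, 14, 14]
186 [170, 168, 168, 167, 169, 169, 168, 168, 170, 169, 170, 171, 170, 169, 167, 167, 167, 167, 166, 166, 168, 169, 169, 169, 168, 167, 169, 170, 170, 168, 167, 163, 160, 158, 159, 150, 127, 100, 90, 110, 151, 177, 182, 184, 183, 184, 182, 181, 176, 157, 102, 42, 15, 15]
190 [169, 169, 169, 170, 171, 170, 169, 167, 166, 167, 167, 168, 170, 171, 172, 172, 170, 169, 170, 171, 170, 170, 168, 169, 170, 169, 169, 169, 170, 166, 158, 149, 139, 132, 130, 124, 104, 90, 85, 88, 86, 82, 87, 117, 161, 178, 182, 180, 168, 123, 57, 23, 17, 15]
```

```bash
python3 - <<'E'
from h import *
import pickle
s=pickle.load(open('s3.pkl','rb'));p,R=s['position'],s['eef_rot']
z=.0825;zb=p[2]+R[2,2]*.0016+.010;print('zbtop',zb)
L=lambda n,pts,z:np.array([plane(n,q,z) for q in pts])
def show(t,A):
    d=A[-1]-A[0];print(t,A[:,:2].round(4).tolist(),'head',np.degrees(np.arctan2(d[1],d[0])).round(2))
tf=L('scene',[(320,225.4),(325,225.35),(346,225.5)],z);tb=L('scene',[(321,214.55),(342,214.5)],z)
bf=L('scene',[(275,225.8),(294,225.65)],zb)
ts=L('side',[(235.5,160),(231.4,156)],z);bs=L('side',[(261.6,186),(258,182),(254,178)],zb)
for t,A in zip(('tf','tb','bf','ts','bs'),(tf,tb,bf,ts,bs)):show(t,A)
th=np.radians(103);n=np.array([np.sin(th),-np.cos(th)])  # to right of axis (+x)
for t,A in zip(('tf','tb','bf','ts','bs'),(tf,tb,bf,ts,bs)):print(t,(A[:,:2]@n).round(4))
print('bar',(p[:2]@n).round(4), 'bar head',np.degrees(np.arctan2(*(-R[:2,1])[::-1])))
E
```

```text
zbtop 0.07544397808662183
tf [[0.5404, 0.1483], [0.5376, 0.1608], [0.5268, 0.2139]] head 101.7
tb [[0.5031, 0.1459], [0.4914, 0.1998]] head 102.22
bf [[0.56, 0.0345], [0.5493, 0.0824]] head 102.64
ts [[0.4959, 0.1618], [0.4895, 0.1858]] head 104.97
bs [[0.536, 0.0207], [0.5317, 0.0419], [0.5261, 0.064]] head 102.91
tf [0.5599 0.56   0.5615]
tb [0.523  0.5238]
bf [0.5534 0.5537]
ts [0.5196 0.5188]
bs [0.5269 0.5275 0.527 ]
bar 0.5402 bar head 102.90945191918074
```

Both cameras agree the bar is laterally in line within about 1 mm and parallel within about 1°. Advancing into the funnel.

>>> arm_command(
  moves=[
    [0,-1,0,0,0,0,0.9],
    [0,-2,0,0,0,0,0.9],
    [0,-3,0,0,0,0,0.9],
    [0,-4,0,0,0,0,0.9],
    [0,-4.8,0,0,0,0,0.9],
    [0,-5.4,0,0,0,0,0.9],
    [0,-5.8,0,0,0,0,0.9],
    [0,-5.8,0,0,0,0,0.9],
  ],
  force=40,
)

```text
clock: 4.2
position: [0.5574, -0.013, 0.0672]
eef_rot: [[0.974, 0.225, -0.007], [0.225, -0.974, 0.001], [-0.007, -0.003, -1.0]]
wrist_force: [0.8, -0.3, -3.4]
width: 0.216
```

>>> arm_command(
  moves=[
    [0,-0.3,0,0,0,0,0.9],
    [0,-0.6,0,0,0,0,0.9],
    [0,-0.9,0,0,0,0,0.9],
    [0,-1.2,0,0,0,0,0.9],
    [0,-1.5,0,0,0,0,0.9],
    [0,-1.5,0,0,0,0,0.9],
  ],
)

```text
clock: 4.7
position: [0.5537, 0.0021, 0.0672]
eef_rot: [[0.974, 0.225, -0.008], [0.225, -0.974, 0.002], [-0.007, -0.003, -1.0]]
wrist_force: [-0.0, 0.7, -3.1]
width: 0.218
```

>>> arm_command(
  moves=[
    [0,-0.5,0,0,0,0,0.9],
    [0,-1,0,0,0,0,0.9],
    [0,-1.5,0,0,0,0,0.9],
    [0,-2,0,0,0,0,0.9],
    [0,-2.5,0,0,0,0,0.9],
    [0,-3,0,0,0,0,0.9],
    [0,-3,0,0,0,0,0.9],
  ],
  force=25,
)

```text
clock: 5.28
position: [0.5465, 0.0325, 0.0673]
eef_rot: [[0.974, 0.225, -0.008], [0.225, -0.974, 0.002], [-0.008, -0.004, -1.0]]
wrist_force: [-0.5, 0.7, -3.8]
width: 0.213
```

```bash
python3 - <<'E'
from h import *
save('scene','scene4.png');s=read_state();p,R=s['position'],s['eef_rot'];print(p,s['wrist_force'],s['wrist_torque'],p-R[:,1]*.165)
a=cv2.imread('pics/scene4.png')
f=lambda i,x,y,w,h,s:cv2.resize(i[y:y+h,x:x+w],None,fx=s,fy=s,interpolation=cv2.INTER_CUBIC)
cv2.imwrite('pics/crop4.png',f(a,230,170,160,110,5))
E
```

```text
[0.54677593 0.03197256 0.06730667] [ 0.07115271  0.2332923  -1.99085508] [-0.01956655  0.00733961 -0.01277907] [0.50955976 0.19271973 0.06785633]
```

View pics/crop4.png

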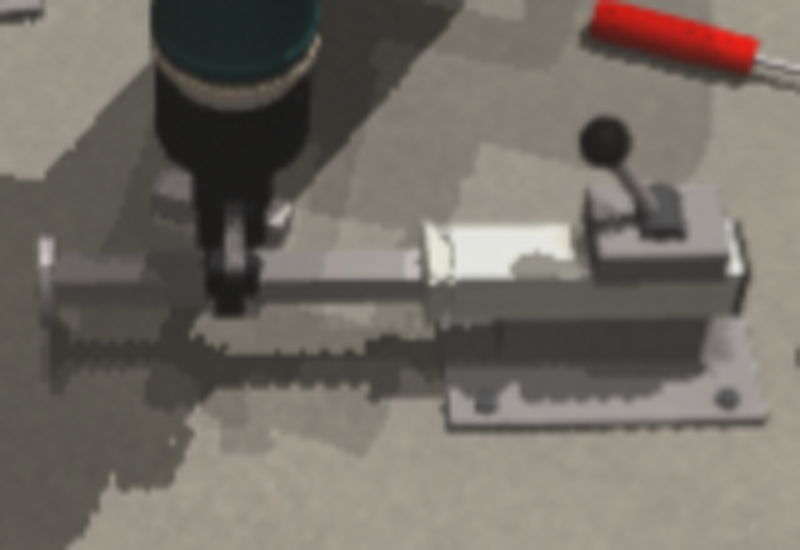

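Crop 4: the bar is inside the funnel, entering at (315,224), and in line with the tube. The wrist shows no force. Continuing in small slow steps.

>>> arm_command(
  moves=[
    [0,-0.2,0,0,0,0,0.9],
    [0,-0.4,0,0,0,0,0.9],
    [0,-0.6,0,0,0,0,0.9],
    [0,-0.8,0,0,0,0,0.9],
    [0,-0.8,0,0,0,0,0.9],
  ],
  force=20,
)

```text
clock: 5.75
position: [0.5448, 0.0401, 0.0673]
eef_rot: [[0.974, 0.226, -0.008], [0.226, -0.974, 0.002], [-0.007, -0.004, -1.0]]
wrist_force: [-0.4, -0.8, -2.9]
width: 0.212
```

>>> arm_command(
  moves=[
    [0,-0.1,0,0,0,0,0.9],
    [0,-0.2,0,0,0,0,0.9],
    [0,-0.3,0,0,0,0,0.9],
    [0,-0.4,0,0,0,0,0.9],
    [0,-0.5,0,0,0,0,0.9],
    [0,-0.5,0,0,0,0,0.9],
  ],
)

```text
clock: 6.25
position: [0.5436, 0.0451, 0.0673]
eef_rot: [[0.974, 0.226, -0.008], [0.226, -0.974, 0.002], [-0.007, -0.004, -1.0]]
wrist_force: [-0.1, 0.7, -3.1]
width: 0.212
```

>>> arm_command(
  moves=[
    [0,-0.1,0,0,0,0,0.9],
    [0,-0.2,0,0,0,0,0.9],
    [0,-0.3,0,0,0,0,0.9],
    [0,-0.4,0,0,0,0,0.9],
    [0,-0.5,0,0,0,0,0.9],
    [0,-0.5,0,0,0,0,0.9],
  ],
)

```text
clock: 6.75
position: [0.5423, 0.0502, 0.0673]
eef_rot: [[0.974, 0.226, -0.008], [0.226, -0.974, 0.002], [-0.008, -0.004, -1.0]]
wrist_force: [0.0, -0.5, -2.7]
width: 0.217
```

>>> arm_command(
  moves=[
    [0,-0.1,0,0,0,0,0.9],
    [0,-0.2,0,0,0,0,0.9],
    [0,-0.3,0,0,0,0,0.9],
    [0,-0.4,0,0,0,0,0.9],
    [0,-0.5,0,0,0,0,0.9],
    [0,-0.5,0,0,0,0,0.9],
  ],
)

```text
clock: 7.25
position: [0.5411, 0.0552, 0.0673]
eef_rot: [[0.974, 0.226, -0.008], [0.226, -0.974, 0.002], [-0.008, -0.004, -1.0]]
wrist_force: [0.3, 0.5, -2.8]
width: 0.215
```

>>> arm_command(
  moves=[
    [0,-0.1,0,0,0,0,0.9],
    [0,-0.2,0,0,0,0,0.9],
    [0,-0.3,0,0,0,0,0.9],
    [0,-0.4,0,0,0,0,0.9],
    [0,-0.5,0,0,0,0,0.9],
    [0,-0.5,0,0,0,0,0.9],
  ],
)

```text
clock: 7.75
position: [0.5399, 0.0603, 0.0673]
eef_rot: [[0.974, 0.226, -0.008], [0.226, -0.974, 0.002], [-0.008, -0.004, -1.0]]
wrist_force: [0.2, -0.6, -2.4]
width: 0.218
```

>>> arm_command(
  moves=[
    [0,-0.1,0,0,0,0,0.9],
    [0,-0.2,0,0,0,0,0.9],
    [0,-0.3,0,0,0,0,0.9],
    [0,-0.4,0,0,0,0,0.9],
    [0,-0.5,0,0,0,0,0.9],
    [0,-0.5,0,0,0,0,0.9],
  ],
)

```text
clock: 8.25
position: [0.5387, 0.0654, 0.0674]
eef_rot: [[0.974, 0.226, -0.008], [0.226, -0.974, 0.002], [-0.008, -0.004, -1.0]]
wrist_force: [-0.4, 0.7, -2.8]
width: 0.218
```

>>> arm_command(
  moves=[
    [0,-0.1,0,0,0,0,0.9],
    [0,-0.2,0,0,0,0,0.9],
    [0,-0.3,0,0,0,0,0.9],
    [0,-0.4,0,0,0,0,0.9],
    [0,-0.5,0,0,0,0,0.9],
    [0,-0.5,0,0,0,0,0.9],
  ],
)

```text
clock: 8.75
position: [0.5375, 0.0704, 0.0674]
eef_rot: [[0.974, 0.226, -0.009], [0.226, -0.974, 0.002], [-0.008, -0.004, -1.0]]
wrist_force: [-0.1, 0.6, -2.9]
width: 0.222
```

>>> arm_command(
  moves=[
    [0,-0.1,0,0,0,0,0.9],
    [0,-0.2,0,0,0,0,0.9],
    [0,-0.3,0,0,0,0,0.9],
    [0,-0.4,0,0,0,0,0.9],
    [0,-0.5,0,0,0,0,0.9],
    [0,-0.5,0,0,0,0,0.9],
  ],
)

```text
clock: 9.25
position: [0.5363, 0.0755, 0.0674]
eef_rot: [[0.974, 0.226, -0.009], [0.227, -0.974, 0.002], [-0.008, -0.004, -1.0]]
wrist_force: [-0.1, 0.2, -3.4]
width: 0.218
```

>>> arm_command(
  moves=[
    [0,-0.1,0,0,0,0,0.9],
    [0,-0.2,0,0,0,0,0.9],
    [0,-0.3,0,0,0,0,0.9],
    [0,-0.4,0,0,0,0,0.9],
    [0,-0.5,0,0,0,0,0.9],
    [0,-0.5,0,0,0,0,0.9],
  ],
)

```text
clock: 9.75
position: [0.5351, 0.0806, 0.0674]
eef_rot: [[0.974, 0.227, -0.009], [0.227, -0.974, 0.002], [-0.008, -0.004, -1.0]]
wrist_force: [-0.0, -0.3, -2.9]
width: 0.218
```

>>> arm_command(
  moves=[
    [0,-0.1,0,0,0,0,0.9],
    [0,-0.2,0,0,0,0,0.9],
    [0,-0.3,0,0,0,0,0.9],
    [0,-0.4,0,0,0,0,0.9],
    [0,-0.5,0,0,0,0,0.9],
    [0,-0.5,0,0,0,0,0.9],
  ],
)

```text
clock: 10.25
position: [0.5338, 0.0856, 0.0674]
eef_rot: [[0.974, 0.227, -0.009], [0.227, -0.974, 0.002], [-0.008, -0.004, -1.0]]
wrist_force: [-0.5, -0.2, -3.5]
width: 0.216
```

>>> arm_command(
  moves=[
    [0,-0.1,0,0,0,0,0.9],
    [0,-0.2,0,0,0,0,0.9],
    [0,-0.3,0,0,0,0,0.9],
    [0,-0.4,0,0,0,0,0.9],
    [0,-0.5,0,0,0,0,0.9],
    [0,-0.5,0,0,0,0,0.9],
  ],
)

```text
clock: 10.75
position: [0.5339, 0.0882, 0.0678]
eef_rot: [[0.973, 0.229, -0.007], [0.229, -0.973, -0.002], [-0.007, 0.0, -1.0]]
wrist_force: [2.6, -12.2, -1.5]
width: 0.215
```

Resistance rose to 12 N along the tube axis. I'll push gently once more to confirm it is the stop and not a jam.

>>> arm_command(
  moves=[
    [0,-0.1,0,0,0,0,0.9],
    [0,-0.2,0,0,0,0,0.9],
    [0,-0.25,0,0,0,0,0.9],
    [0,-0.25,0,0,0,0,0.9],
  ],
)

```text
clock: 11.08
position: [0.5345, 0.0884, 0.068]
eef_rot: [[0.973, 0.231, -0.005], [0.231, -0.973, -0.006], [-0.006, 0.004, -1.0]]
wrist_force: [1.5, -13.0, -2.0]
width: 0.216
```

It moved only 0.2 mm at 13 N, so it is on the stop. Relax, release, retreat upwards.

>>> arm_command(
  moves=[
    [0,-0.03,0,0,0,0,0.9],
    [0,-0.03,0,0,0,0,0.9],
    [0,-0.03,0,0,0,0,0.6],
    [0,-0.03,0,0,0,0,0.4],
    [0,-0.03,0,0,0,0,0.3],
    [0,-0.03,0,0,0,0,0.3],
    [0,-0.03,0,0,0,0,0.3],
    [0,-0.03,0,0,0,0,0.3],
  ],
)

```text
clock: 11.75
position: [0.5345, 0.0889, 0.0682]
eef_rot: [[0.973, 0.231, -0.005], [0.231, -0.973, -0.005], [-0.006, 0.004, -1.0]]
wrist_force: [0.1, -0.8, -0.9]
width: 0.697
```

```bash
python3 - <<'E'
from h import *
a=save('scene','scene5.png')[:,:,::-1];b=save('wrist','w5.png')[:,:,::-1];s=read_state();print(s['position'],s['wrist_force'],s['width'])
f=lambda i,x,y,w,h,s:cv2.resize(i[y:y+h,x:x+w],None,fx=s,fy=s,interpolation=cv2.INTER_CUBIC)
cv2.imwrite('pics/crop5.png',np.hstack([f(a,250,185,100,75,4),f(b,56,0,400,300,1)]))
E
```

```text
[0.53443228 0.08878459 0.06810243] [ 0.34021287 -0.64917845 -0.49702265] 0.7009766342095584
```

View pics/crop5.png

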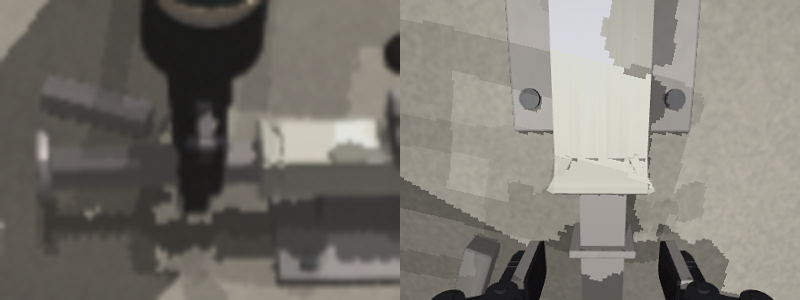

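Crop 5: the fingers are clear of the bar, which stays in the tube with the shoulder at wrist (602,252), about 45 mm in front of the mouth. Rising, closing the hand, then going to the lever.

>>> arm_command(
  moves=[
    [0,0,-1.5,0,0,0,0.3],
    [0,0,-4,0,0,0,0.3],
    [0,0,-7,0,0,0,0.3],
    [0,0,-10,0,0,0,0.5],
    [0,0,-10,0,0,0,1],
    [0,0,-10,0,0,0,1],
    [0,0,-10,0,0,0,1],
    [0,0,-10,0,0,0,1],
  ],
)

```text
clock: 12.52
position: [0.5338, 0.0893, 0.1669]
eef_rot: [[0.973, 0.231, -0.007], [0.231, -0.973, -0.006], [-0.008, 0.004, -1.0]]
wrist_force: [0.9, -0.5, 1.3]
width: 0.007
```

>>> arm_command(
  moves=[
    [0,-1.5,0,0,0,0,1],
    [0,-3,0,0,0,0,1],
    [0,-4.5,0,0,0,0,1],
    [0,-6,0,0,0,0,1],
    [0,-7.5,0,0,0,0,1],
    [0,-8.5,0,0,0,0,1],
    [0,-9,0,0,0,0,1],
    [0,-9,0,0,0,0,1],
  ],
)

```text
clock: 13.18
position: [0.5123, 0.1775, 0.1658]
eef_rot: [[0.973, 0.232, -0.009], [0.232, -0.973, -0.006], [-0.01, 0.004, -1.0]]
wrist_force: [0.4, -0.1, -0.3]
width: -0.001
```

```bash
python3 - <<'E'
from h import *
a=save('scene','scene6.png')[:,:,::-1];b=save('side','side6.png')[:,:,::-1];s=read_state();print(s['position'],s['wrist_force'],s['width'])
f=lambda i,x,y,w,h,s:cv2.resize(i[y:y+h,x:x+w],None,fx=s,fy=s,interpolation=cv2.INTER_CUBIC)
cv2.imwrite('pics/crop6.png',np.hstack([f(a,270,170,130,100,3),f(b,180,100,130,100,3)]))
E
```

```text
[0.51289365 0.17653853 0.16615597] [-0.30309612 -0.36796722 -0.21120366] -0.00021316758403848758
```

View pics/crop6.png

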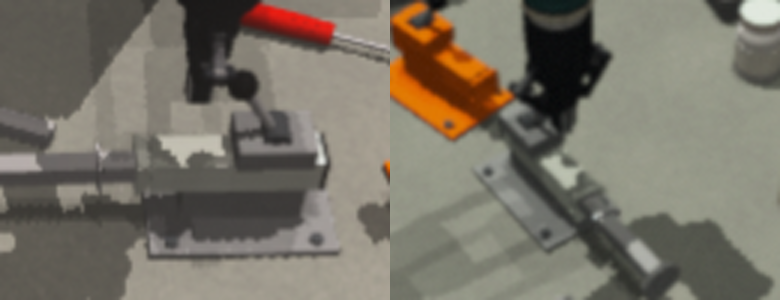

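Crop 6: the closed fingers at scene (336,197) stand just in front of the ball at (351,198), in line with it. Pushing the lever over.

>>> arm_command(
  moves=[
    [0,-1,0,0,0,0,1],
    [0,-2,0,0,0,0,1],
    [0,-3,0,0,0,0,1],
    [0,-4,0,0,0,0,1],
    [0,-5,0,0,0,0,1],
    [0,-6,0,0,0,0,1],
    [0,-7,0,0,0,0,1],
    [0,-7.5,0,0,0,0,1],
  ],
)

```text
clock: 13.95
position: [0.4949, 0.2511, 0.1657]
eef_rot: [[0.973, 0.232, -0.008], [0.232, -0.973, -0.006], [-0.009, 0.004, -1.0]]
wrist_force: [0.8, -0.8, -1.6]
width: 0.001
```

>>> arm_command(
  moves=[
    [0,-0.2,0,0,0,0,1],
    [0,-0.4,0,0,0,0,1],
    [0,-0.6,0,0,0,0,1],
    [0,-0.8,0,0,0,0,1],
    [0,-0.8,0,0,0,0,1],
  ],
)

```text
clock: 14.37
position: [0.4929, 0.2589, 0.1656]
eef_rot: [[0.973, 0.232, -0.008], [0.232, -0.973, -0.006], [-0.01, 0.004, -1.0]]
wrist_force: [-1.3, -0.1, -0.2]
width: 0.0
```

>>> arm_command(
  moves=[
    [0,-0.2,0,0,0,0,1],
    [0,-0.4,0,0,0,0,1],
    [0,-0.6,0,0,0,0,1],
    [0,-0.8,0,0,0,0,1],
    [0,-0.8,0,0,0,0,1],
  ],
)

```text
clock: 14.78
position: [0.492, 0.2631, 0.1656]
eef_rot: [[0.972, 0.233, -0.007], [0.233, -0.972, -0.013], [-0.01, 0.011, -1.0]]
wrist_force: [2.6, -15.4, 2.3]
width: 0.002
```

A stiff 15 N shows the lever's end stop. Backing off and rising clear.

>>> arm_command(
  moves=[
    [0,0.5,0,0,0,0,1],
    [0,2,0,0,0,0,1],
    [0,3,-2,0,0,0,1],
    [0,3,-5,0,0,0,1],
    [0,4,-9,0,0,0,1],
    [0,7,-11,0,0,0,1],
    [0,10,-12,0,0,0,1],
    [0,10,-12,0,0,0,1],
  ],
)

```text
clock: 15.45
position: [0.5192, 0.1642, 0.2902]
eef_rot: [[0.973, 0.231, -0.0], [0.231, -0.973, -0.014], [-0.003, 0.013, -1.0]]
wrist_force: [1.2, 0.1, 0.6]
width: 0.0
```

```bash
python3 - <<'E'
from h import *
a=save('scene','scene7.png')[:,:,::-1];b=save('side','side7.png')[:,:,::-1];s=read_state();print(s['position'],s['wrist_force'],s['clock'])
f=lambda i,x,y,w,h,s:cv2.resize(i[y:y+h,x:x+w],None,fx=s,fy=s,interpolation=cv2.INTER_CUBIC)
cv2.imwrite('pics/crop7.png',np.hstack([f(a,250,170,130,150,3),f(b,180,100,130,150,3)]))
E
```

```text
[0.5166034  0.16696844 0.28725321] [ 0.28340382  0.59653837 -1.24172368] 15.55
```

View pics/crop7.png

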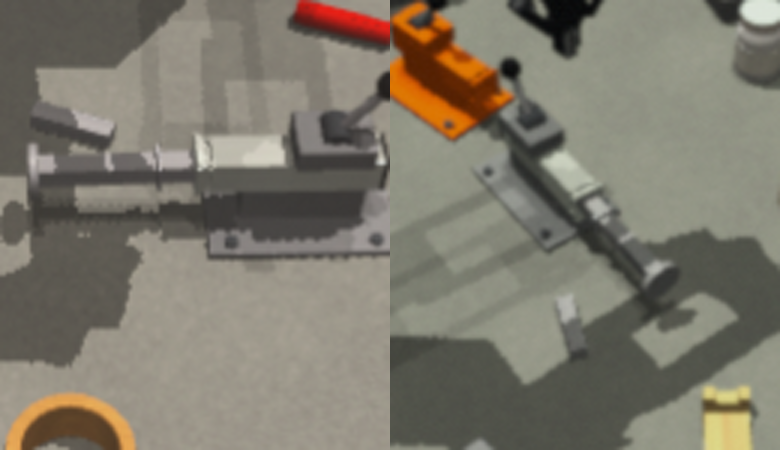

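Crop 7: the lever now leans away from the mouth (ball at scene (378,197)), and the bar is in the tube with the shoulder at (303,223). Last check is whether the bar shifted between release and now.

```bash
python3 - <<'E'
from h import *
I=lambda n:cv2.cvtColor(cv2.imread('pics/%s.png'%n),6).astype(int)
for n in('scene5','scene6','scene7'):
    a=I(n);print(n,a[224,255:268].tolist(),a[220,296:322].tolist())
p=np.array([.5345,.0886,.067]);u=np.array([-.2285,.9735,0])
print(proj('scene',[p+u*.016+[0,0,.015],p+u*.020+[0,0,.015],p-u*.095]).round(1).tolist())
s=read_state();print('tip push',p+.165*u, np.abs(s['qvel']).max())
E
```

```text
scene5 [88, 86, 85, 89, 127, 173, 172, 102, 98, 99, 99, 98, 98] [35, 49, 51, 66, 113, 118, 114, 89, 58, 55, 67, 120, 131, 133, 132, 132, 127, 93, 81, 119, 176, 181, 184, 188, 162, 197]
scene6 [91, 91, 88, 90, 103, 130, 129, 120, 170, 175, 176, 176, 175] [140, 139, 138, 133, 131, 124, 132, 161, 157, 153, 134, 112, 110, 113, 110, 109, 111, 114, 97, 113, 131, 132, 128, 103, 89, 90]
scene7 [90, 89, 87, 92, 133, 187, 191, 161, 171, 171, 172, 172, 166] [134, 146, 150, 155, 150, 134, 173, 165, 156, 157, 162, 162, 162, 163, 163, 162, 157, 120, 108, 156, 217, 211, 189, 178, 150, 182]
[[303.6, 220.0], [305.2, 220.0], [260.8, 224.4]]
tip push [0.4967975 0.2492275 0.067    ] 0.028531457723655028
```

```bash
python3 -c "
from rig import *
print(finish_job())"
```

```text
the job is handed in; nothing more can be done
None
```

I slid the roll arm into the small grey stand until it met the stop, swung the clamp lever fully over, and handed the job in. The clock was at about 15.6 s of the 58 s allowed. No verdict is reported.

- **Insertion:** the bar met no noticeable drag until a stiff rise to 12 N, about 100 mm into the tube. A second gentle push gave 13 N with only 0.2 mm of movement, so I took it as the stop and let go.
- **Lever:** it moved with little force until about 15 N at its end stop. The last picture shows it leaning away from the mouth, with the gripper clear of everything.
- **Last check on the bar:** its end-plate edge stayed at the same column, within about 0.1 pixel, from just after release to the last picture.
- **Disagreement:** the shoulder plate showed about 1 pixel (roughly 2 mm) off where the arm's own position put it. That is within the stated calibration error, so I did not act on it.
- **Not checked:** I did not measure the other things on the bench at the end. None of them was touched as far as the pictures show.

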